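# Set the strap-sizing fixture to its gauge mark

### The job

With closed fingertips resting on top of the knurled adjuster wheel of the strap-sizing fixture, roll it stroke by stroke towards the jaws until the leading edge of the sliding jaw lines up with the middle of the black mark on the gauge rider beside it, then take the fingers off. Move the jaw only by its wheel, never by touching the jaw itself, and leave everything else on the bench where it lies, with nothing picked up.

Things in the scene. Friction and masses are not known exactly. Their poses are not given: they have to be found in the camera images.
- fixture: Strap-sizing fixture, fixed to the bench: aluminium bed 250 x 116 mm, 22 mm thick. Origin on its underside (bed from x = -120 to +130 mm). Its x axis runs along the bed from wheel to jaws, the way the jaw closes; z is up. Wheel axle at x = -70 mm; fixed jaw, a dark block, face at x = 85 mm, top 51 mm. Grey cheeks flank the wheel: 46 mm long, top at 63 mm, outer faces at y = +-23 mm.
- wheel: Knurled steel adjuster wheel, 52 mm diameter, 24 mm wide, upright like a car wheel between two cheeks. Origin at its centre, 56 mm above the bench; axle along the fixture's y. Light friction (about 1.5 N at the rim); stays where left. Rolling its top towards the jaws (fixture +x) closes the gap, rolling back opens it: the jaw moves 5 mm per radian, 1 mm for each 5.2 mm rolled at the rim.
- wheel_top (a point): Highest point of the wheel's rim at rest, midway across its width, 82 mm above the bench; fixed, does not turn or sink. 19 mm of the wheel stand above the cheeks. Wheel, cheeks, rails and jaw form a sprung head that sinks up to 6 mm under a push from above (2 N to start, 6 N at 3.5 mm). Pressed 2 to 5 mm down, the wheel rolls without slip under a fingertip moved along the fixture's x.
- jaw: Sliding jaw, a dark steel block 24 mm long, 64 mm wide, 20 mm high, between the wheel and the fixed jaw; origin under the middle of its leading face, 30 mm above the bench at rest. It slides on two steel rails along the fixture's x axis, driven by the wheel through a rack, with 62 mm of travel; the rails are part of the sprung head and sink with the wheel. Not to be touched.
- jaw_edge (a point): Top corner of the sliding jaw's leading face (the face towards the fixed jaw) at the rider's side, 50 mm above the bench; moves with the jaw.
- rider: Gauge rider, a fixed aluminium block 26 x 20 mm, 28 mm high, on the bed beside the jaw's path (fixture y = -44.5 mm), its place along x varying; origin under its centre, axes parallel to the fixture's. A black line 5 mm wide runs across its top and down its outer side at its own x = 0. At the start the jaw's edge is 16 to 44 mm short of it, on the wheel's side.
- mark (a point): End of the rider's black line nearest the jaw, on the rider's top, 50 mm above the bench. The job is done when point jaw_edge is level with it along the fixture's x axis.
- clasp: Loose steel strap clasp, 46 x 18 mm, 10 mm high, beside the fixture; origin under its centre. Leave alone.
- tab: Loose black strap tab, 55 x 26 x 8 mm, beside the fixture; origin under its centre. Leave alone.
- weight: Loose brass weight, 40 mm diameter, 50 mm high, beside the fixture on the far side from the robot; origin under its centre. Leave alone.
- jar: Loose clear jar, 48 mm diameter, 55 mm high, beside the fixture's jaw end; origin under its centre. Leave alone.
- driver: Loose screwdriver lying on the bench to the right; origin under it. Leave alone.
- spool: Small loose cardboard box, 60 x 50 x 35 mm, to the right; origin under its centre. Leave alone.
- cup: Loose steel bowl, 64 mm diameter, 50 mm high, to the left; origin under its centre. Leave alone.

How it is judged:
By the outcome, as a careful person would: the job done as asked, in the order asked, and still so for the second after the job is handed in, with the robot touching nothing.
It also fails if it takes over 61 s, if anything falls off the work surface, if the arm or the gripper's body presses on something with over 40 N, if the wrist force passes 120 N, or if a joint passes its speed limit or range.

### The arm

A 6-joint arm with a two-finger parallel gripper is mounted at the origin on the work surface. World frame = base frame: x ahead of the robot, y to its left, z up, the work surface at z = 0. Lengths are in mm, angles in rad, forces in N, time in s.
With the tool pointing down it reaches from about 350 to 975 mm from the base axis. Payload 7.1 kg.
Tool frame: the origin (TCP) lies at the very end of the fingers, on their centre line; the grasp point (between the pads) lies 19 mm behind it (ctrl.grip_point_offset is the distance from the TCP to the grasp point, in mm); x points along the fingers, y is the direction in which the jaws open and shut, and the axes are right-handed (so a half turn about x gives the same grasp; the last joint's range is limited). The gripper opens to 88 mm and grips with 3 to 60 N. Pads are 20 mm wide; open, the fingers measure 115 mm over their backs; the gripper's body (75 mm by 178 mm) begins 61 mm behind the grasp point.
Start: joints at [-1.292, 0.423, 1.63, -0, 1.089, -0.019], TCP at [183.404, -597.468, 188.875] pointing down, gripper open.
Joint ranges: [-3, 3], [-0.9, 2.11], [0.09, 2.58], [-1.31, 4.45], [0.11, 2.69], [-2.54, 2.54]. Speed limits (rad/s): [2.39, 2.39, 3.01, 3.14, 3.14, 3.14].

### API

Orientations are given as a rotation vector (axis times angle).
In Python, from workcell import ctrl, vision, workorder gives the robot as it stands.
- The arm moves only by the shell command python3 -m crank 'ROWS'. ROWS is JSON, a list of rows, each a list of 3 entries, a list of its own where there are three numbers: the shift along the tool's x, y, z in m, then the turn, a rotation vector about the tool's x, y, z in rad, then the finger opening in m, from 0 to 0.0878. In form: [[[dx, dy, dz], [wx, wy, wz], jaw], ...]. A call has exactly 8 rows; each row shifts and turns the commanded pose from where the row before left it, along the tool's axes as they then stand; what a row does not reach is not made up. A row lasts 1/12 s, in which the tool goes at most 41.7 mm and 7.16 degrees, less where a joint would pass 70% of its speed; a pose out of reach is approached as far as the arm can. A call with a gripper value outside its range is refused whole. The fingers move at their own pace and stop on an object; the grip force is fixed at half the most. Time passes only in rows, so rows that do not move let the fingers close, or fill a call up. It gives the time, the measured TCP pose, the force and the opening at its end, in the units of the state.
- ctrl.get_obs(): the state, without advancing time (a new reading comes with each control period).
- vision.get_image(name): name is "scene" or "top" or "wrist"; returns a dict with "img" (400x640x3 uint8, blue, green, red), "mtx" (3x3 intrinsics, pixels), "rvec" (rotation vector, rad) and "tvec" (3), from world to camera coordinates, as OpenCV has them; the wrist camera has in their place "hand_eye" (4x4, takes a point from camera to tool coordinates, whose origin is the TCP and whose axes are the tool frame's). Camera axes: x right, y down, z forward; pixel columns grow to the right and rows downward; lengths in mm; the calibration is good to about 2 mm. A picture is of the moment at which its call begins: read the wrist's pose just before it. There is no depth.
- workorder.close_job(): hands the job in, once; it reports no verdict.
The state is a dict: "t": time; "qpos": joint angles; "qvel": joint speeds; "joint_torque": joint torques, N m; "ee_pos": TCP position; "orientation": TCP orientation; "ft_force": force on the tool from outside, world axes, zero at the start; "moment": the same for the moment, N m; "width": finger opening in mm.
Only numpy, scipy, OpenCV 4.12 (cv2) and the standard library are available. Lean on these libraries where they do the work, as an engineer would, in place of code of your own. Each camera call takes 0.05 s, during which the arm holds its last target.

## Working session

There is one attempt and no reset: what is moved stays moved. The work goes in short steps, Python scripts to look and compute and a shell command to move; the robot and the scene stay as the last step left them, time stands still between calls to the robot, and variables do not carry over. Pictures are saved under pics/ and viewed, and the job is handed in when it is done.

```bash
ls; mkdir -p pics
python3 - <<'E'
from workcell import ctrl, vision
import cv2
o=ctrl.get_obs();print(o)
for n in("scene","top","wrist"):
    d=vision.get_image(n);cv2.imwrite(f"pics/{n}0.png",d["img"])
    print({k:v for k,v in d.items() if k!="img"})
E
```

```text
pics
{'t': 0.0, 'qpos': array([-1.29201852e+00,  4.23799573e-01,  1.63071329e+00, -2.39229902e-05,
        1.08859638e+00, -1.90175937e-02]), 'qvel': array([ 0.00281464, -0.00075225, -0.00054608,  0.00088   ,  0.0003555 ,
       -0.0005736 ]), 'joint_torque': array([ 1.20140285e-03, -5.44613957e+01, -2.73665804e+01,  6.42911531e-02,
        2.28635932e-02, -1.20406462e-04]), 'ee_pos': array([ 183.21976123, -596.89249548,  188.11835301]), 'orientation': array([ 2.06165769,  0.31087555, -2.06211103]), 'ft_force': array([ 0.70944372, -0.43218499, -0.02523083]), 'moment': array([-0.00614789,  0.0453338 , -0.0172849 ]), 'width': 87.75108964111895}
{'mtx': array([[455.52254825,   0.        , 327.78028943],
       [  0.        , 455.52254825, 200.11402255],
       [  0.        ,   0.        ,   1.        ]]), 'rvec': array([ 1.18031346,  2.5439354 , -0.74745391]), 'tvec': array([ 364.97362162, -345.59028846, 1464.47050731])}
{'mtx': array([[459.21584758,   0.        , 321.3655814 ],
       [  0.        , 459.21584758, 196.78958607],
       [  0.        ,   0.        ,   1.        ]]), 'rvec': array([ 2.16129429, -2.20543127,  0.07563184]), 'tvec': array([  13.41998529,  563.99259651, 1332.64164204])}
{'mtx': array([[316.4016303 ,   0.        , 321.14502298],
       [  0.        , 316.4016303 , 198.11466377],
       [  0.        ,   0.        ,   1.        ]]), 'hand_eye': array([[-8.41347965e-04, -3.06773320e-01,  9.51782235e-01,
        -1.96561168e+02],
       [ 9.99999574e-01,  1.02191222e-04,  9.16908423e-04,
         2.40372318e-01],
       [-3.78546830e-04,  9.51782601e-01,  3.06773103e-01,
        -8.51285840e+01],
       [ 0.00000000e+00,  0.00000000e+00,  0.00000000e+00,
         1.00000000e+00]])}
```

View pics/scene0.png

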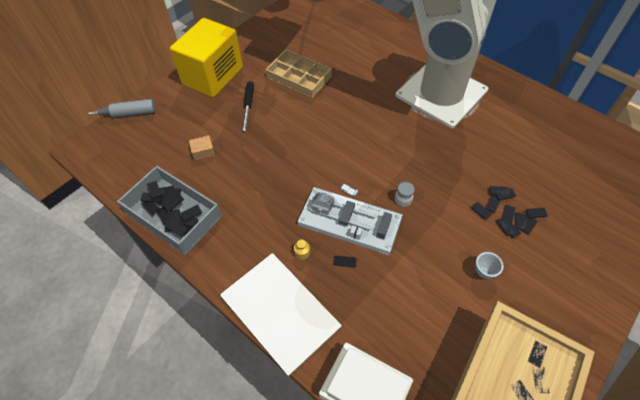

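View pics/top0.png

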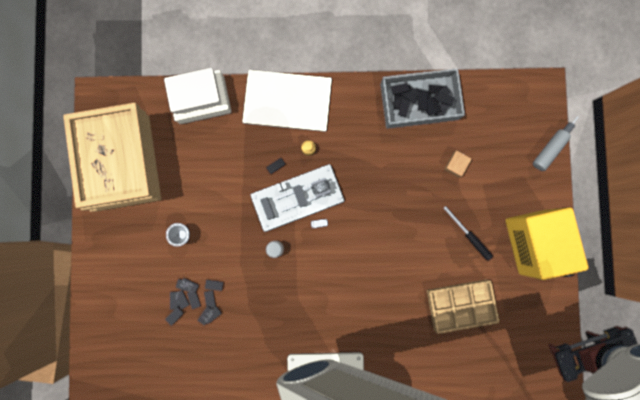

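View pics/wrist0.png

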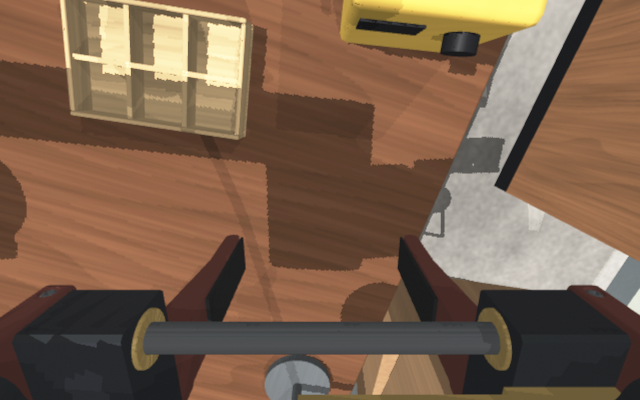

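```bash
cat > h.py <<'E'
import cv2, numpy as np
from workcell import ctrl, vision
from scipy.spatial.transform import Rotation as R
def cam(d,obs=None):
    """returns K, Rcw (world->cam), t"""
    if "rvec" in d:
        return d["mtx"],R.from_rotvec(d["rvec"]).as_matrix(),np.array(d["tvec"])
    T=np.eye(4);T[:3,:3]=R.from_rotvec(obs["orientation"]).as_matrix();T[:3,3]=obs["ee_pos"]
    C=T@d["hand_eye"];Ci=np.linalg.inv(C)
    return d["mtx"],Ci[:3,:3],Ci[:3,3]
def proj(c,P):
    K,Rm,t=c;q=(Rm@np.atleast_2d(P).T).T+t;q=q@K.T;return q[:,:2]/q[:,2:]
def ray(c,uv):
    K,Rm,t=c;d=Rm.T@np.linalg.inv(K)@np.array([*uv,1.]);return -Rm.T@t,d/np.linalg.norm(d)
def atz(c,uv,z):
    o,d=ray(c,uv);return o+d*(z-o[2])/d[2]
def tri(rs):
    A=0;b=0
    for o,d in rs:
        M=np.eye(3)-np.outer(d,d);A=A+M;b=b+M@o
    p=np.linalg.solve(A,b);return p,[np.linalg.norm((np.eye(3)-np.outer(d,d))@(p-o)) for o,d in rs]
def crop(img,x0,y0,x1,y1,s,fn):
    cv2.imwrite(fn,cv2.resize(img[y0:y1,x0:x1],None,fx=s,fy=s,interpolation=cv2.INTER_CUBIC))
E
python3 - <<'E'
from h import *
crop(cv2.imread("pics/top0.png"),240,130,360,240,6.6,"pics/top0c.png")
crop(cv2.imread("pics/scene0.png"),290,175,415,270,6.3,"pics/scene0c.png")
E
```

```text
(no output)
```

View pics/top0c.png

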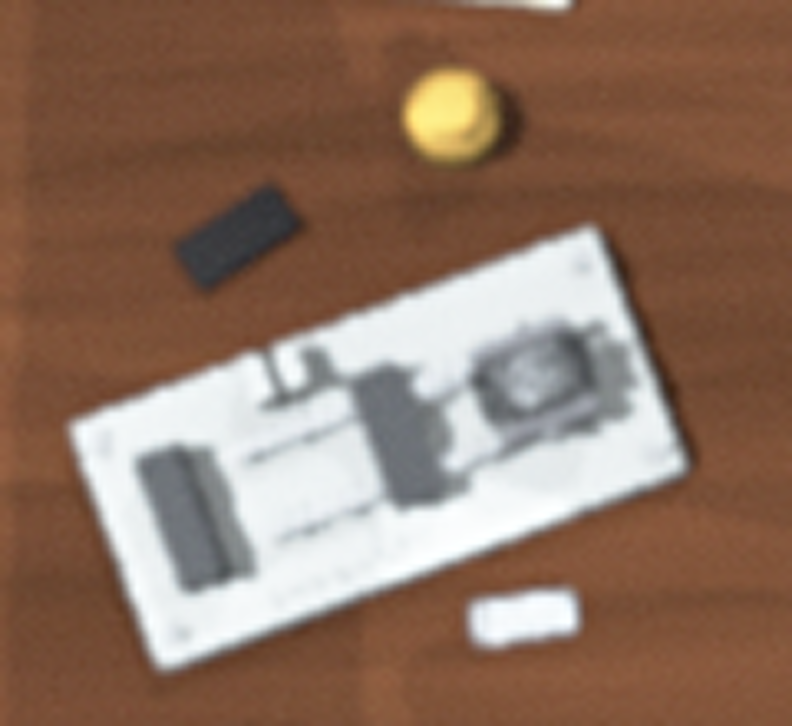

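View pics/scene0c.png

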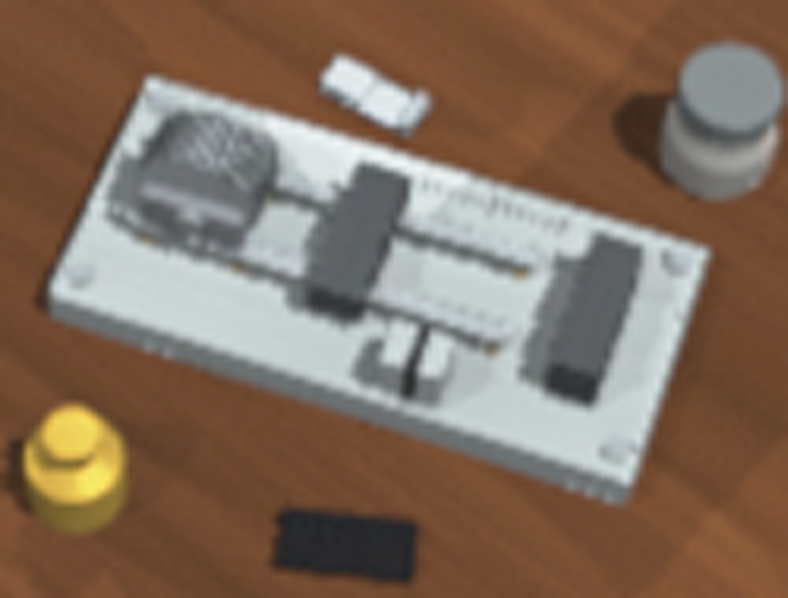

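Run:
```python
from h import *
from scipy.optimize import least_squares
dt=vision.get_image("top");ds=vision.get_image("scene")
ct=cam(dt);cs=cam(ds)
T=np.array([[597,228],[690,465],[163,668],[70,423]])/6.6+[240,130]
S=np.array([[50,300],[150,78],[708,250],[628,487]])/6.3+[290,175]
for i in range(4): print(tri([ray(ct,T[i]),ray(cs,S[i])]))
L=np.array([[-120,-58,22],[-120,58,22],[130,58,22],[130,-58,22.]])
def W(p,l):
    c,s=np.cos(p[2]),np.sin(p[2]);l=np.atleast_2d(l);return np.c_[p[0]+c*l[:,0]-s*l[:,1],p[1]+s*l[:,0]+c*l[:,1],l[:,2]]
for sel in ("t","s","ts"):
    def f(p):
        r=[]
        if "t" in sel:r.append(proj(ct,W(p,L))-T)
        if "s" in sel:r.append(proj(cs,W(p,L))-S)
        return np.concatenate(r).ravel()
    r=least_squares(f,[500,50,1.8]);p=r.x;print(sel,p,np.sqrt(np.mean(r.fun**2)))
    print(" wheel top",W(p,[-70,0,82]))
np.save("fix.npy",p)
def local(P): 
    d=P[:2]-p[:2];c,s=np.cos(p[2]),np.sin(p[2]);return [c*d[0]+s*d[1],-s*d[0]+c*d[1],P[2]]
t=lambda u:np.array(u)/6.6+[240,130]
s=lambda u:np.array(u)/6.3+[290,175]
print("mark top",local(atz(ct,t([283,395]),50)),local(atz(ct,t([265,345]),50)))
print("edge top",local(atz(ct,t([355,385]),50)),local(atz(ct,t([398,505]),50)))
print("mark scn",local(atz(cs,s([428,327]),50)))
print("edge scn",local(atz(cs,s([360,300]),50)),local(atz(cs,s([410,180]),50)))
```

```text
(array([659.57308919, -25.40435312,   9.56076832]), [np.float64(2.0415813186650595), np.float64(2.0415813186650973)])
(array([551.13149448, -64.70949561,  14.70251513]), [np.float64(1.939368604914507), np.float64(1.9393686049144552)])
(array([465.8662084 , 171.59072852,  15.32298359]), [np.float64(0.9499064014340783), np.float64(0.9499064014341092)])
(array([576.51894694, 211.39503504,  16.29967278]), [np.float64(0.3303818776119993), np.float64(0.330381877611902)])
t [565.06144132  67.15850326   1.91434147] 0.23923145493715148
 wheel top [[588.63934462   1.24884937  82.        ]]
s [567.98653779  72.36191267   1.91856965] 0.4191456864534129
 wheel top [[591.8429074    6.55253926  82.        ]]
ts [566.3883083   69.86843296   1.91604825] 0.7969006077087304
 wheel top [[590.07867027   3.99911727  82.        ]]
mark top [np.float64(34.11652058472648), np.float64(-31.34995255836212), np.float64(49.99999999999977)] [np.float64(33.75235364387445), np.float64(-54.73134314928478), np.float64(50.0)]
edge top [np.float64(3.164115514230618), np.float64(-24.198797777481946), np.float64(50.0)] [np.float64(4.205779862591177), np.float64(31.643118012032804), np.float64(50.0)]
mark scn [np.float64(37.00136282401178), np.float64(-34.716240852733264), np.float64(50.0)]
edge scn [np.float64(7.673415092864079), np.float64(-32.474333837469125), np.float64(50.0)] [np.float64(8.318840668749452), np.float64(28.281196042947993), np.float64(50.0)]
```

Run:
```python
from h import *
o=ctrl.get_obs();print(o['t'])
M=R.from_rotvec(o["orientation"]).as_matrix();print(M.round(3))
p=np.load("fix.npy");th=p[2];fx=np.array([np.cos(th),np.sin(th),0])
z=-fx;x=np.array([0,0,-1.]);y=np.cross(z,x);G=np.c_[x,y,z];print(G.round(3))
print("rotvec in tool",R.from_matrix(M.T@G).as_rotvec())
for P in ([590,4,150],[590,4,110]): print("shift tool",M.T@(np.array(P)-o["ee_pos"]))
```

```text
0.25
[[-0.     0.293 -0.956]
 [ 0.001 -0.956 -0.293]
 [-1.    -0.001 -0.   ]]
[[ 0.     0.941  0.338]
 [ 0.     0.338 -0.941]
 [-1.     0.    -0.   ]]
rotvec in tool [-1.61820771e+00 -5.53654915e-04  5.16092655e-04]
shift tool [  38.83721114 -455.38948273 -565.19418727]
shift tool [  78.83720198 -455.36240568 -565.19387877]
```

```bash
for i in 1 2 3; do :; done
python3 -m crank '[[[0,-0.019,-0.0236],[0,0,0],0.0],[[0,-0.019,-0.0236],[0,0,0],0.0],[[0,-0.019,-0.0236],[0,0,0],0.0],[[0,-0.019,-0.0236],[0,0,0],0.0],[[0,-0.019,-0.0236],[0,0,0],0.0],[[0,-0.019,-0.0236],[0,0,0],0.0],[[0,-0.019,-0.0236],[0,0,0],0.0],[[0,-0.019,-0.0236],[0,0,0],0.0]]'
```

```text
t: 0.92
ee_pos: [319.8, -395.4, 188.9]
orientation: [2.061, 0.309, -2.061]
ft_force: [0.4, 0.8, -0.1]
width: 38.1
```

```bash
python3 -m crank '[[[0,-0.019,-0.0236],[0,0,0],0.0],[[0,-0.019,-0.0236],[0,0,0],0.0],[[0,-0.019,-0.0236],[0,0,0],0.0],[[0,-0.019,-0.0236],[0,0,0],0.0],[[0,-0.019,-0.0236],[0,0,0],0.0],[[0,-0.019,-0.0236],[0,0,0],0.0],[[0,-0.019,-0.0236],[0,0,0],0.0],[[0,-0.019,-0.0236],[0,0,0],0.0]]'
python3 -m crank '[[[0,-0.019,-0.0236],[0,0,0],0.0],[[0,-0.019,-0.0236],[0,0,0],0.0],[[0,-0.019,-0.0236],[0,0,0],0.0],[[0,-0.019,-0.0236],[0,0,0],0.0],[[0,-0.019,-0.0236],[0,0,0],0.0],[[0,-0.019,-0.0236],[0,0,0],0.0],[[0,-0.019,-0.0236],[0,0,0],0.0],[[0,-0.019,-0.0236],[0,0,0],0.0]]'
python3 -m crank '[[[0,0,0],[-0.11,0,0],0.0],[[0,0,0],[-0.11,0,0],0.0],[[0,0,0],[-0.11,0,0],0.0],[[0,0,0],[-0.11,0,0],0.0],[[0,0,0],[-0.11,0,0],0.0],[[0,0,0],[-0.11,0,0],0.0],[[0,0,0],[-0.11,0,0],0.0],[[0,0,0],[-0.11,0,0],0.0]]'
python3 -m crank '[[[0,0,0],[-0.105,0,0],0.0],[[0,0,0],[-0.105,0,0],0.0],[[0,0,0],[-0.105,0,0],0.0],[[0,0,0],[-0.105,0,0],0.0],[[0,0,0],[-0.105,0,0],0.0],[[0,0,0],[-0.105,0,0],0.0],[[0,0,0],[-0.105,0,0],0.0],[[0,0,0],[0,0,0],0.0]]'
python3 - <<'E'
from h import *
o=ctrl.get_obs();d=vision.get_image("wrist");cv2.imwrite("pics/w1.png",d["img"])
print(o["t"],o["ee_pos"],o["orientation"],o["width"],o["ft_force"],o["qpos"])
np.save("o1.npy",o,allow_pickle=True)
d=vision.get_image("top");cv2.imwrite("pics/t1.png",d["img"])
E
```

```text
t: 1.58
ee_pos: [455.8, -194.7, 189.0]
orientation: [2.061, 0.309, -2.061]
ft_force: [0.3, -0.1, -0.5]
width: 0.8
t: 2.25
ee_pos: [591.7, 6.1, 188.8]
orientation: [2.061, 0.309, -2.061]
ft_force: [0.2, 0.0, -0.1]
width: 0.3
t: 2.92
ee_pos: [591.0, 4.7, 188.8]
orientation: [1.489, 1.0, -1.489]
ft_force: [0.2, -0.3, 0.8]
width: 0.4
t: 3.58
ee_pos: [590.9, 4.7, 188.8]
orientation: [0.951, 1.353, -0.951]
ft_force: [-0.2, -0.2, -0.6]
width: 0.6
3.5833 [590.93715542   4.65322213 188.76704933] [ 0.95080204  1.35339802 -0.95105113] 0.5719569743437969 [-0.18281926 -0.20596632 -0.64963539] [-1.22748774e-02  3.73795238e-01  1.70713360e+00  2.12516978e-05
  1.06095754e+00 -3.57969786e-01]
```

View pics/w1.png

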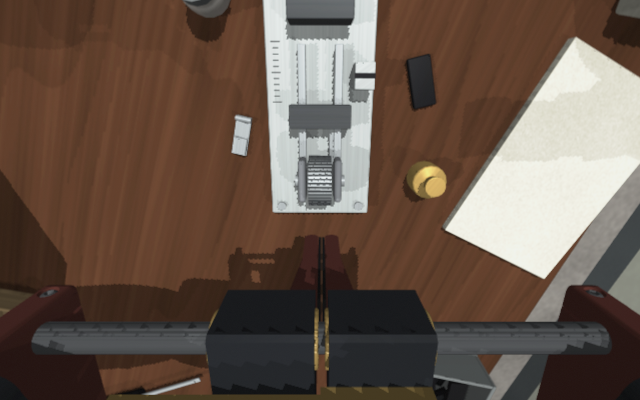

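Run:
```python
from h import *
crop(cv2.imread("pics/w1.png"),255,20,385,250,2.6*1,"pics/w1a.png")
crop(cv2.imread("pics/w1.png"),260,40,385,130,6.4,"pics/w1b.png")
crop(cv2.imread("pics/w1.png"),260,130,385,220,6.4,"pics/w1c.png")
```

```text
(no output)
```

View pics/w1b.png

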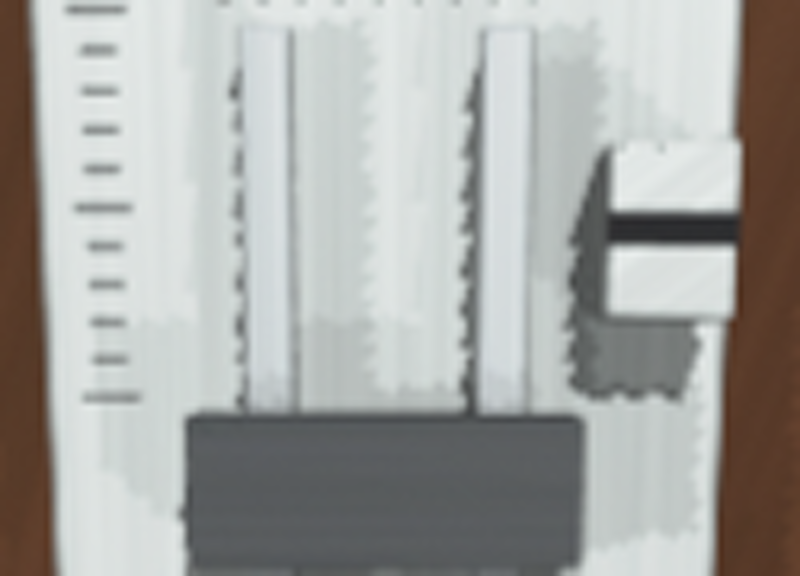

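View pics/w1c.png

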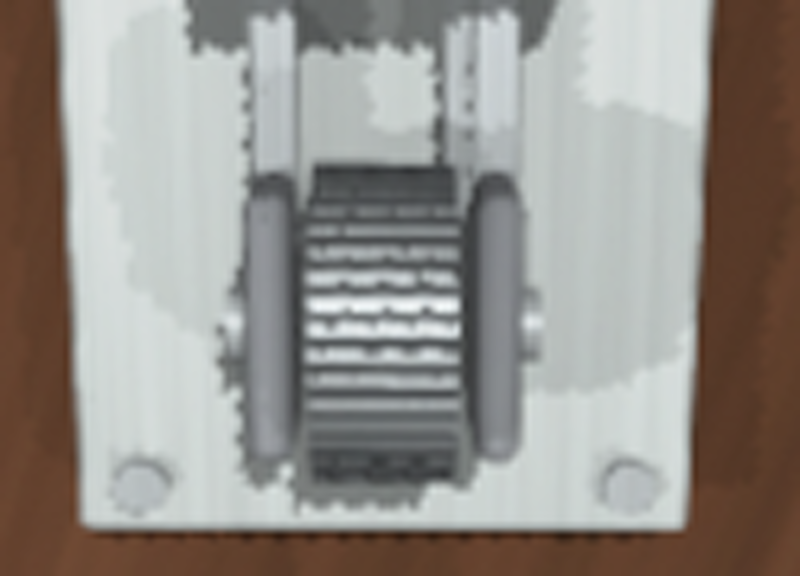

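```bash
cat >> h.py <<'E'
def W(p,l):
    c,s=np.cos(p[2]),np.sin(p[2]);l=np.atleast_2d(l);return np.c_[p[0]+c*l[:,0]-s*l[:,1],p[1]+s*l[:,0]+c*l[:,1],l[:,2]]
def local(p,P): 
    d=P[:2]-p[:2];c,s=np.cos(p[2]),np.sin(p[2]);return np.round([c*d[0]+s*d[1],-s*d[0]+c*d[1],P[2]],1)
E
python3 - <<'E'
from h import *
from scipy.optimize import least_squares
o=np.load("o1.npy",allow_pickle=True).item()
d=vision.get_image("wrist");c=cam(d,o)
b=lambda u,v:np.array([u/6.4+260,v/6.4+40]); w=lambda u,v:np.array([u/6.4+260,v/6.4+130])
pts=[w(82,525),w(688,525),w(382,175),w(382,462),b(38,100),b(735,400)]
p0=np.load("fix.npy")
L=np.array([[-120,58,22],[-120,-58,22],[-47,0,63],[-93,0,63]])
def f(p):
    return (proj(c,W(p,L))-np.array(pts[:4])).ravel()
r=least_squares(f,p0);p=r.x;print(p0,p,r.fun.round(2));print(W(p,[-70,0,82]))
print("proj with p0",proj(c,W(p0,[[-70,0,82]])),"with p",proj(c,W(p,[-70,0,82])))
np.save("fixw.npy",p)
m=local(p,atz(c,b(608,228),50));e=local(p,atz(c,b(583,417),50));tr=local(p,atz(c,b(583,568),50))
print(m,e,tr,"gap",m[0]-e[0])
print(local(p,atz(c,b(608,145),50)),local(p,atz(c,b(605,315),50)), local(p,atz(c,b(187,418),50)))
M=R.from_rotvec(o["orientation"]).as_matrix();print(M.round(3)); print("tool yaw err",np.arctan2(-M[1,2],-M[0,2])-p[2])
print("tcp local",local(p,o["ee_pos"]))
E
```

```text
[566.3883083   69.86843296   1.91604825] [566.01172494  69.92134024   1.91851462] [-0.16 -0.38 -0.06 -0.53  0.03  1.56  0.16 -0.9 ]
[[589.86447301   4.1106541   82.        ]]
proj with p0 [[319.87278341 185.58772874]] with p [[319.70802745 185.41570003]]
[ 33.8 -35.1  50. ] [  5.7 -32.   50. ] [-17.9 -32.7  50. ] gap 28.099999999999998
[ 45.6 -34.7  50. ] [ 21. -35.  50.] [ 5.7 30.9 50. ]
[[-0.     0.941  0.339]
 [ 0.     0.339 -0.941]
 [-1.    -0.    -0.   ]]
tool yaw err -0.002033775678387917
tcp local [-69.9  -1.2 188.8]
```

```bash
python3 -m crank '[[[0.014,-0.001,0.0100],[0,0,0],0.0],[[0.02,0,0],[0,0,0],0.0],[[0.02,0,0],[0,0,0],0.0],[[0.02,0,0],[0,0,0],0.0],[[0.015,0,0],[0,0,0],0.0],[[0.01,0,0],[0,0,0],0.0],[[0.004,0,0],[0,0,0],0.0],[[0,0,0],[0,0,0],0.0]]'
python3 - <<'E'
from h import *
o=ctrl.get_obs();d=vision.get_image("wrist");cv2.imwrite("pics/w2.png",d["img"])
print(o["t"],o["ee_pos"],o["ft_force"],local(np.load("fixw.npy"),o["ee_pos"]))
np.save("o2.npy",o,allow_pickle=True)
E
```

```text
t: 4.4
ee_pos: [593.1, -5.1, 85.2]
orientation: [0.954, 1.353, -0.955]
ft_force: [-0.3, 0.2, -0.1]
width: 0.2
4.4 [593.0585583   -5.08379908  85.15454128] [-0.25612006  0.23903586 -0.09068999] [-79.7   0.1  85.2]
```

View pics/w2.png

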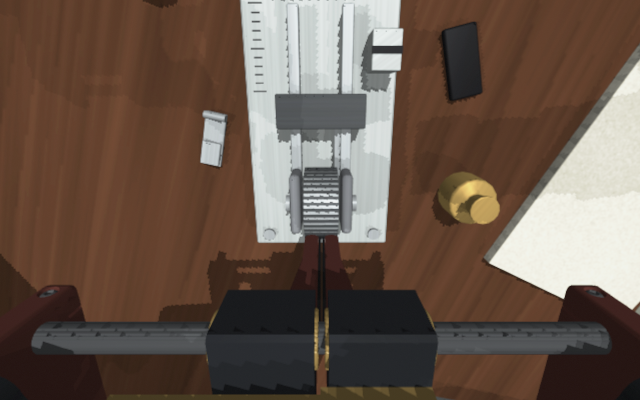

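```bash
python3 -m crank '[[[0.002,0,0],[0,0,0],0.0],[[0.002,0,0],[0,0,0],0.0],[[0.002,0,0],[0,0,0],0.0],[[0.0012,0,0],[0,0,0],0.0],[[0,0,0],[0,0,0],0.0],[[0,0,0],[0,0,0],0.0],[[0,0,0],[0,0,0],0.0],[[0,0,0],[0,0,0],0.0]]'
```

```text
t: 5.12
ee_pos: [593.6, -5.1, 78.8]
orientation: [0.954, 1.352, -0.954]
ft_force: [0.0, 0.4, 0.1]
width: 0.7
```

```bash
python3 -m crank '[[[0.001,0,0],[0,0,0],0.0],[[0.001,0,0],[0,0,0],0.0],[[0,0,0],[0,0,0],0.0],[[0,0,0],[0,0,0],0.0],[[0,0,0],[0,0,0],0.0],[[0,0,0],[0,0,0],0.0],[[0,0,0],[0,0,0],0.0],[[0,0,0],[0,0,0],0.0]]'
python3 - <<'E'
from h import *
o=ctrl.get_obs();d=vision.get_image("wrist");cv2.imwrite("pics/w3.png",d["img"]);crop(d["img"],240,0,420,300,2,"pics/w3a.png");d=vision.get_image("scene");crop(d["img"],275,130,435,250,5,"pics/w3b.png")
print(o["t"],o["ee_pos"],o["ft_force"],local(np.load("fixw.npy"),o["ee_pos"]))
E
```

```text
t: 5.78
ee_pos: [593.5, -5.1, 76.7]
orientation: [0.954, 1.352, -0.954]
ft_force: [0.3, -0.6, 0.3]
width: 0.5
5.7833 [593.54091328  -5.1194261   76.71297116] [ 0.30479573 -0.55671977  0.31526446] [-79.9  -0.3  76.7]
```

View pics/w3a.png

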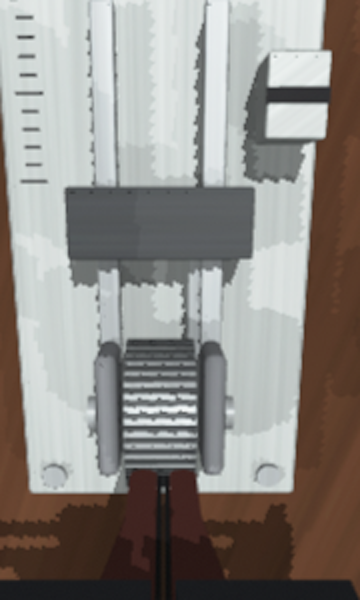

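View pics/w3b.png

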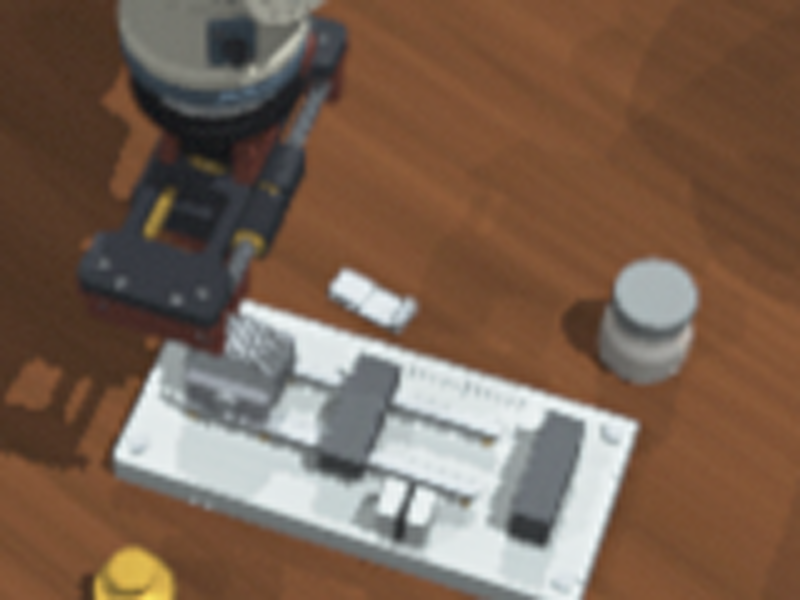

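Run:
```python
from h import *
d=vision.get_image("wrist");H=np.linalg.inv(d["hand_eye"])
for P in ([0,0,0],[0,0,-10],[0,0,10],[0,12,-5],[-19,0,-10]):
    q=H[:3,:3]@np.array(P)+H[:3,3];q=d["mtx"]@q;print(P,q[:2]/q[2])
crop(d["img"],270,170,370,300,6,"pics/w4.png")
```

```text
[0, 0, 0] [320.80338091 227.94525457]
[0, 0, -10] [320.80407206 214.04944138]
[0, 0, 10] [320.80270944 241.44521395]
[0, 12, -5] [338.74992906 221.05210935]
[-19, 0, -10] [320.78172979 225.1940239 ]
```

View pics/w4.png

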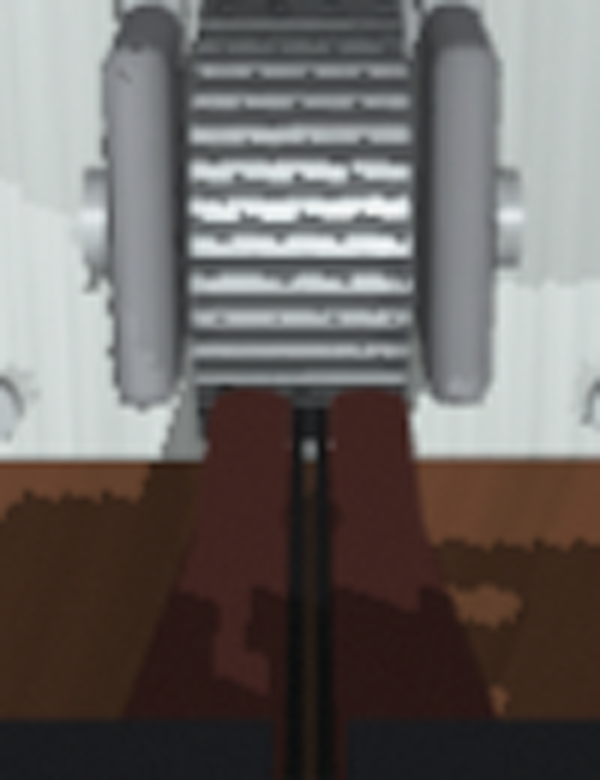

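Run:
```python
from h import *
o=ctrl.get_obs();d=vision.get_image("scene");c=cam(d)
M=R.from_rotvec(o["orientation"]).as_matrix()
P=[o["ee_pos"]+M@np.array([x,y,0.]) for x,y in ((0,0),(-19,0),(-35,0),(-80,0),(-80,89),(-80,-89))]
q=proj(c,np.array(P));print(q.round(1))
im=cv2.resize(d["img"][120:220,270:400],None,fx=6,fy=6,interpolation=cv2.INTER_CUBIC)
for i,u in enumerate(q): cv2.circle(im,tuple(int(v) for v in (u-[270,120])*6),3,[(0,0,255),(0,255,0),(255,0,0),(0,255,255),(255,0,255),(255,255,0)][i],-1)
cv2.imwrite("pics/s5.png",im)
d0=cv2.imread("pics/top0.png");crop(d0,520,300,640,400,6,"pics/t0g.png")
print(proj(cam(vision.get_image("top")),[[183.2,-596.9,188.1]]))
```

```text
[[319.1 196.6]
 [319.  192.4]
 [318.9 188.8]
 [318.7 178.2]
 [304.6 207.8]
 [331.6 151. ]]
[[561.8318426  337.95709911]]
```

View pics/s5.png

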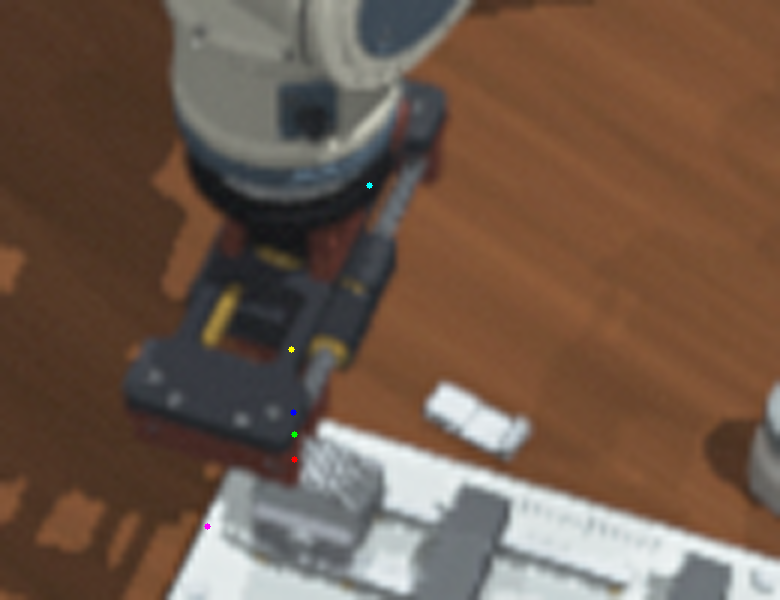

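View pics/t0g.png

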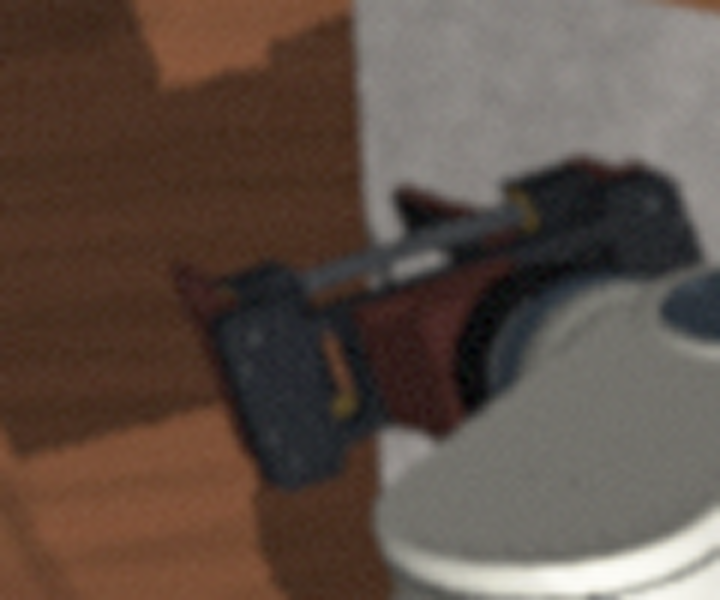

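```bash
python3 -m crank '[[[-0.004,0,0],[0,0,0],0.0],[[-0.004,0,0],[0,0,0],0.0],[[0,0,-0.005],[0,0,0],0.0],[[0,0,-0.005],[0,0,0],0.0],[[0,0,0],[0,0,0],0.0],[[0.002,0,0],[0,0,0],0.0],[[0.001,0,0],[0,0,0],0.0],[[0,0,0],[0,0,0],0.0]]'
```

```text
t: 6.7
ee_pos: [589.9, 4.4, 81.2]
orientation: [0.953, 1.352, -0.954]
ft_force: [0.6, -0.0, 0.9]
width: 0.8
```

Run:
```python
from h import *
o=ctrl.get_obs();print(o["ft_force"],o["ee_pos"],local(np.load("fixw.npy"),o["ee_pos"]))
d=vision.get_image("wrist");crop(d["img"],240,0,420,300,2,"pics/w6.png");d=vision.get_image("scene");crop(d["img"],275,130,405,230,6,"pics/s6.png")
```

```text
[ 0.57891015 -0.03551276  0.86492207] [589.85012378   4.35378155  81.24822518] [-69.8  -0.1  81.2]
```

View pics/w6.png

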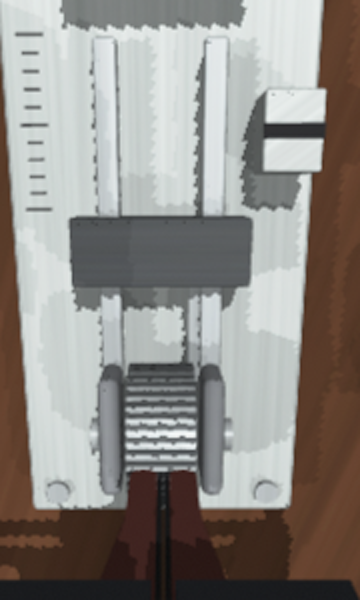

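View pics/s6.png

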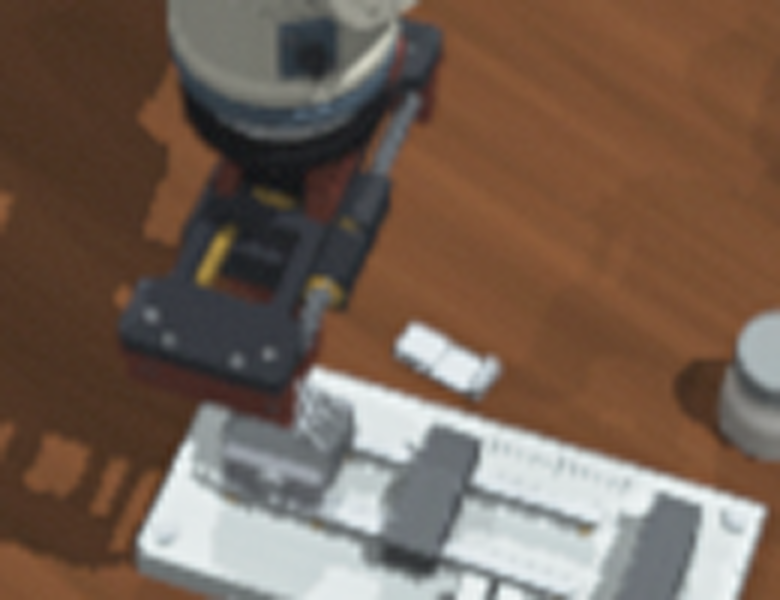

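```bash
python3 -m crank '[[[0.001,0,0],[0,0,0],0.0],[[0.001,0,0],[0,0,0],0.0],[[0.001,0,0],[0,0,0],0.0],[[0.001,0,0],[0,0,0],0.0],[[0,0,0],[0,0,0],0.0],[[0,0,0],[0,0,0],0.0],[[0,0,0],[0,0,0],0.0],[[0,0,0],[0,0,0],0.0]]'
```

```text
t: 7.47
ee_pos: [590.2, 4.3, 77.7]
orientation: [0.954, 1.352, -0.954]
ft_force: [0.6, -0.2, -0.2]
width: 0.6
```

```bash
python3 -m crank '[[[0.002,0,0],[0,0,0],0.0],[[0.002,0,0],[0,0,0],0.0],[[0.001,0,0],[0,0,0],0.0],[[0,0,0],[0,0,0],0.0],[[0,0,0],[0,0,0],0.0],[[0,0,0],[0,0,0],0.0],[[0,0,0],[0,0,0],0.0],[[0,0,0],[0,0,0],0.0]]'
python3 - <<'E'
from h import *
o=ctrl.get_obs();print(o["ft_force"],o["moment"],o["ee_pos"])
d=vision.get_image("wrist");crop(d["img"],240,150,400,270,5,"pics/w7.png")
E
```

```text
t: 8.13
ee_pos: [590.2, 4.3, 72.8]
orientation: [0.954, 1.352, -0.954]
ft_force: [0.2, 0.0, 0.2]
width: 0.7
[0.24640042 0.04391068 0.19464983] [-0.08190315 -0.14786183  0.04419774] [590.20783255   4.30482922  72.76733672]
```

View pics/w7.png

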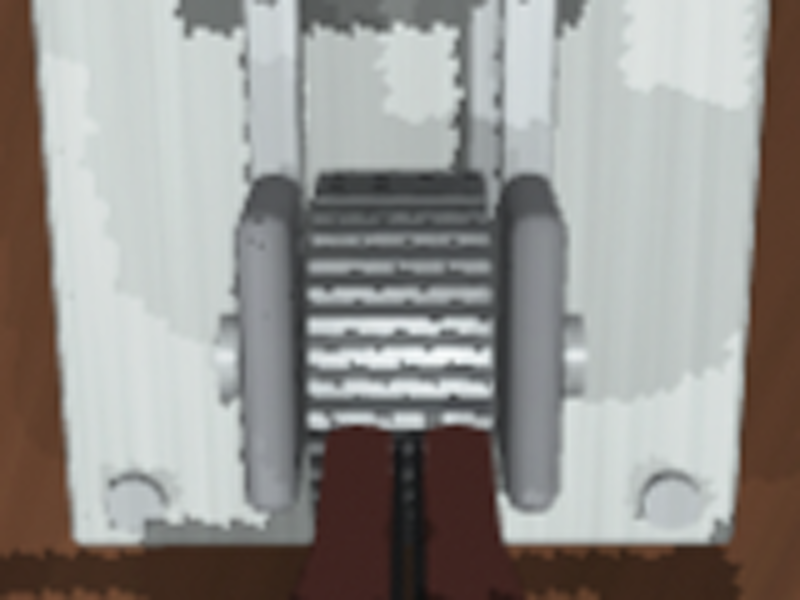

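```bash
python3 -m crank '[[[0.002,0,0],[0,0,0],0.0],[[0.002,0,0],[0,0,0],0.0],[[0.002,0,0],[0,0,0],0.0],[[0.002,0,0],[0,0,0],0.0],[[0.002,0,0],[0,0,0],0.0],[[0,0,0],[0,0,0],0.0],[[0,0,0],[0,0,0],0.0],[[0,0,0],[0,0,0],0.0]]'
python3 - <<'E'
from h import *
o=ctrl.get_obs();print(o["ft_force"],o["moment"],o["ee_pos"])
d=vision.get_image("wrist");crop(d["img"],240,150,400,270,5,"pics/w8.png")
d=vision.get_image("scene");crop(d["img"],275,130,405,230,6,"pics/s8.png")
E
```

```text
t: 8.85
ee_pos: [590.2, 4.3, 62.7]
orientation: [0.954, 1.352, -0.954]
ft_force: [0.7, -0.2, -0.0]
width: 0.3
[ 0.71950742 -0.15034211 -0.0333869 ] [ 0.04469429 -0.12462176 -0.00997914] [590.18351204   4.3349174   62.66649385]
```

View pics/w8.png

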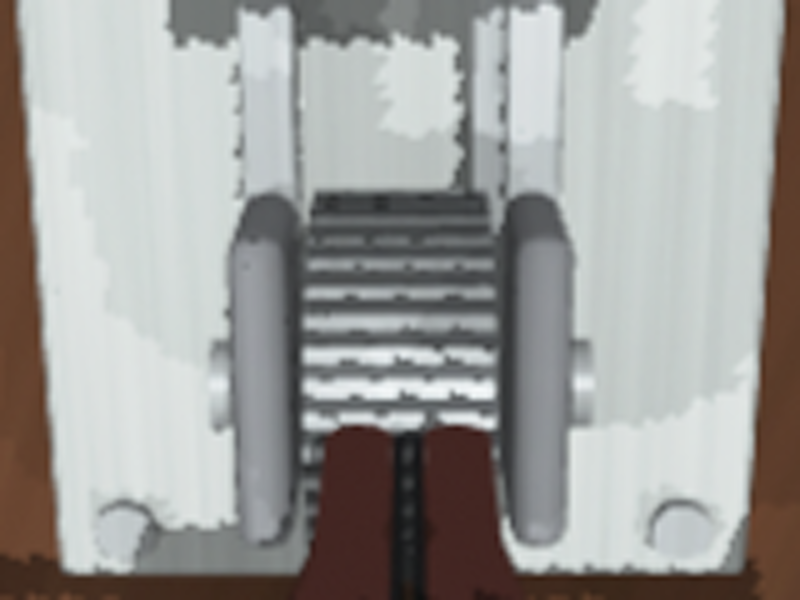

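View pics/s8.png

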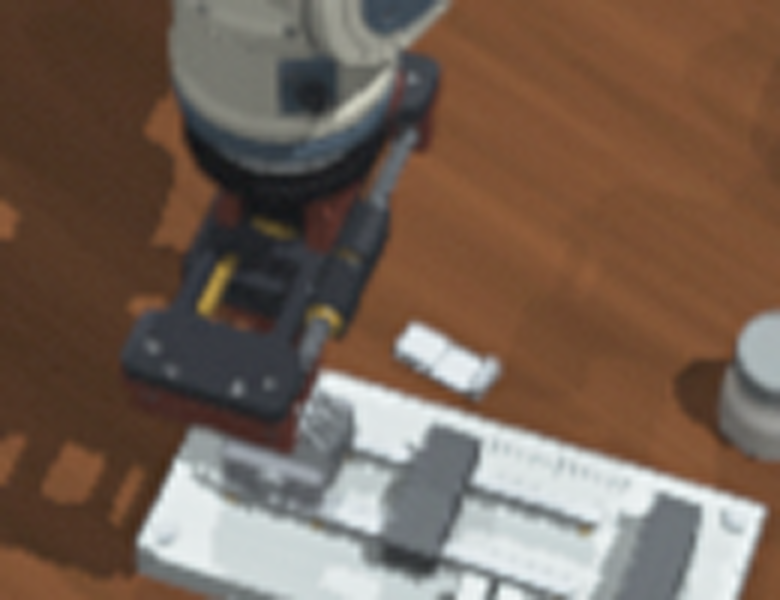

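```bash
python3 -m crank '[[[0.002,0,0],[0,0,0],0.0],[[0.002,0,0],[0,0,0],0.0],[[0.001,0,0],[0,0,0],0.0],[[0.001,0,0],[0,0,0],0.0],[[0,0,0],[0,0,0],0.0],[[0,0,0],[0,0,0],0.0],[[0,0,0],[0,0,0],0.0],[[0,0,0],[0,0,0],0.0]]'
```

```text
t: 9.62
ee_pos: [590.2, 4.3, 56.7]
orientation: [0.954, 1.352, -0.954]
ft_force: [-0.4, 0.6, 0.8]
width: 0.3
```

```bash
python3 -m crank '[[[0.001,0,0],[0,0,0],0.0],[[0.001,0,0],[0,0,0],0.0],[[0.001,0,0],[0,0,0],0.0],[[0.001,0,0],[0,0,0],0.0],[[0,0,0],[0,0,0],0.0],[[0,0,0],[0,0,0],0.0],[[0,0,0],[0,0,0],0.0],[[0,0,0],[0,0,0],0.0]]'
```

```text
t: 10.28
ee_pos: [590.2, 4.3, 52.7]
orientation: [0.954, 1.352, -0.954]
ft_force: [0.7, 0.3, 0.0]
width: 0.4
```

Run:
```python
from h import *
crop(cv2.imread("pics/wrist0.png"),150,210,490,390,2.3,"pics/w0c.png")
d=vision.get_image("wrist");crop(d["img"],240,100,400,300,3,"pics/w9.png")
```

```text
(no output)
```

View pics/w0c.png

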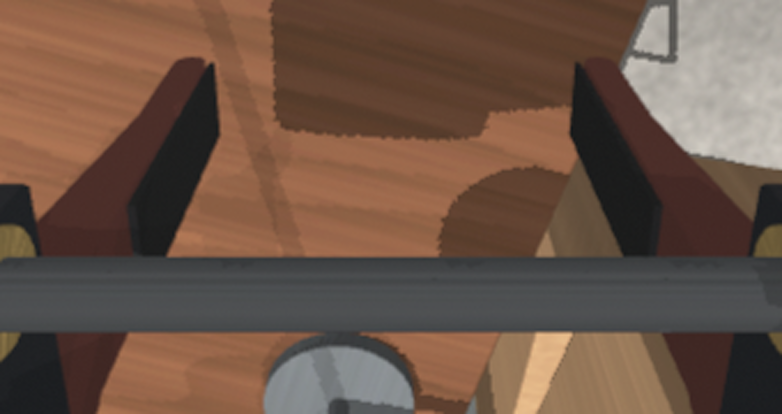

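View pics/w9.png

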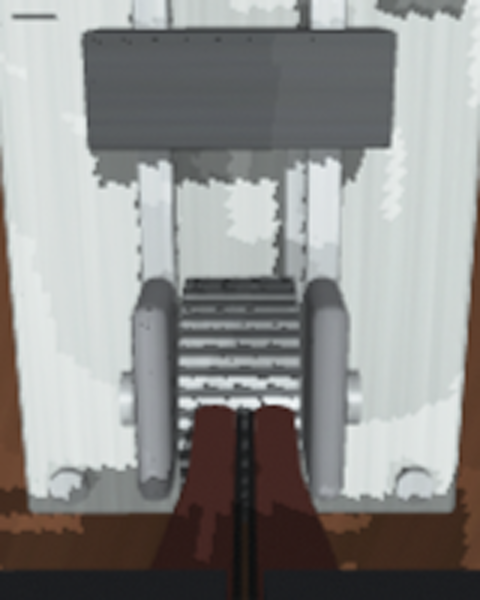

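```bash
python3 -m crank '[[[0.001,0,0],[0,0,0],0.0],[[0.001,0,0],[0,0,0],0.0],[[0.001,0,0],[0,0,0],0.0],[[0.001,0,0],[0,0,0],0.0],[[0.001,0,0],[0,0,0],0.0],[[0,0,0],[0,0,0],0.0],[[0,0,0],[0,0,0],0.0],[[0,0,0],[0,0,0],0.0]]'
```

```text
t: 11.0
ee_pos: [590.1, 4.3, 47.8]
orientation: [0.954, 1.352, -0.954]
ft_force: [-1.3, -0.1, 2.6]
width: 0.3
```

```bash
python3 -m crank '[[[-0.003,0,0],[0,0,0],0.0],[[-0.001,0,0.003],[0,0,0],0.0],[[0,0,0.004],[0,0,0],0.0],[[0,0,0.004],[0,0,0],0.0],[[0.002,0,0],[0,0,0],0.0],[[0.002,0,0],[0,0,0],0.0],[[0.003,0,0],[0,0,0],0.0],[[0,0,0],[0,0,0],0.0]]'
python3 -m crank '[[[0,0,0],[0,0,0],0.0],[[0,0,-0.003],[0,0,0],0.0],[[0,0,-0.004],[0,0,0],0.0],[[0,0,-0.004],[0,0,0],0.0],[[0,0,-0.004],[0,0,0],0.0],[[0,0,-0.004],[0,0,0],0.0],[[0,0,-0.003],[0,0,0],0.0],[[0,0,0],[0,0,0],0.0]]'
python3 - <<'E'
from h import *
o=ctrl.get_obs();print(o["ft_force"],o["ee_pos"],local(np.load("fixw.npy"),o["ee_pos"]))
d=vision.get_image("wrist");cv2.imwrite("pics/w10.png",d["img"])
np.save("o10.npy",o,allow_pickle=True)
E
```

```text
t: 11.67
ee_pos: [594.1, -6.3, 44.6]
orientation: [0.954, 1.351, -0.954]
ft_force: [-1.1, -1.9, 6.0]
width: 0.2
t: 12.33
ee_pos: [586.5, 15.2, 45.0]
orientation: [0.954, 1.352, -0.953]
ft_force: [-0.6, 1.1, 5.2]
width: 0.7
[-0.6170434   1.06601365  5.23606896] [586.47446106  15.21036771  44.97660056] [-58.4  -0.6  45. ]
```

View pics/w10.png

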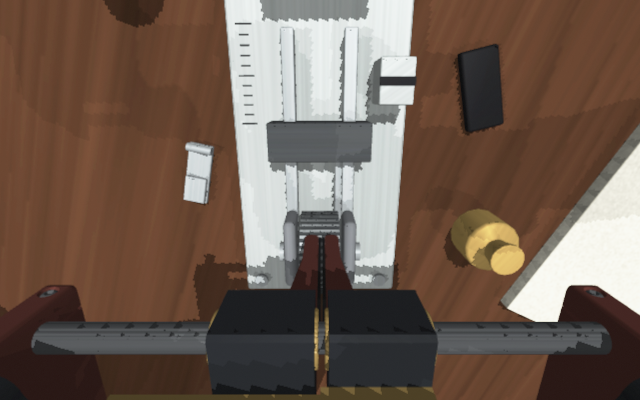

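```bash
python3 -m crank '[[[-0.005,0,0],[0,0,0],0.0],[[-0.003,0,0],[0,0,0],0.0],[[0,0,0.008],[0,0,0],0.0],[[0,0,0.008],[0,0,0],0.0],[[0,0,0.0065],[0,0,0],0.0],[[0,0,0],[0,0,0],0.0],[[0,0,0],[0,0,0],0.0],[[0,0,0],[0,0,0],0.0]]'
python3 - <<'E'
from h import *
o=ctrl.get_obs();print(o["t"],o["ft_force"],o["ee_pos"],local(np.load("fixw.npy"),o["ee_pos"]))
d=vision.get_image("wrist");cv2.imwrite("pics/w11.png",d["img"]);crop(d["img"],300,20,420,140,5,"pics/w11c.png")
np.save("o11.npy",o,allow_pickle=True)
E
```

```text
t: 13.05
ee_pos: [593.8, -6.8, 52.4]
orientation: [0.954, 1.352, -0.954]
ft_force: [-0.9, -0.9, -0.2]
width: 0.4
13.05 [-0.89037886 -0.85617765 -0.1736809 ] [593.7645536   -6.78803827  52.41849197] [-81.6   0.   52.4]
```

View pics/w11c.png

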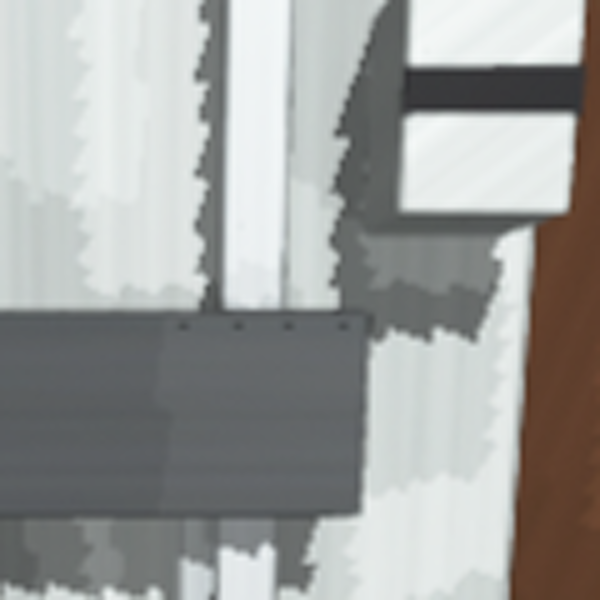

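```bash
cat >> h.py <<'E'
def gap(of,m,e,me=None,tr=None):
    o=np.load(of,allow_pickle=True).item();d=vision.get_image("wrist");c=cam(d,o);p=np.load("fixw.npy")
    a=local(p,atz(c,m,50));b=local(p,atz(c,e,50));print("mark",a,"edge",b,"gap",a[0]-b[0])
    if tr is not None: print("jaw length",b[0]-local(p,atz(c,tr,50))[0])
E
python3 - <<'E'
from h import *
gap("o11.npy",(381,37.8),(373.5,82.6),tr=(373,20+516/5))
E
```

```text
mark [ 34.2 -34.9  50. ] edge [ 10.3 -31.7  50. ] gap 23.900000000000002
jaw length 23.4
```

```bash
python3 -m crank '[[[0.004,0,0],[0,0,0],0.0],[[0.0035,0,0],[0,0,0],0.0],[[0,0,0],[0,0,0],0.0],[[0,0,-0.003],[0,0,0],0.0],[[0,0,-0.005],[0,0,0],0.0],[[0,0,-0.005],[0,0,0],0.0],[[0,0,-0.005],[0,0,0],0.0],[[0,0,-0.005],[0,0,0],0.0]]'
python3 -m crank '[[[0,0,0],[0,0,0],0.0],[[-0.004,0,0],[0,0,0],0.0],[[-0.0035,0,0],[0,0,0],0.0],[[0,0,0.008],[0,0,0],0.0],[[0,0,0.008],[0,0,0],0.0],[[0,0,0.007],[0,0,0],0.0],[[0,0,0],[0,0,0],0.0],[[0,0,0],[0,0,0],0.0]]'
python3 - <<'E'
from h import *
o=ctrl.get_obs();print(o["t"],o["ft_force"],o["ee_pos"],local(np.load("fixw.npy"),o["ee_pos"]))
d=vision.get_image("wrist");crop(d["img"],300,20,420,140,5,"pics/w12c.png")
np.save("o12.npy",o,allow_pickle=True)
E
```

```text
t: 13.82
ee_pos: [586.7, 15.2, 45.6]
orientation: [0.954, 1.351, -0.953]
ft_force: [-0.6, -1.1, 3.6]
width: 0.0
t: 14.48
ee_pos: [594.0, -7.4, 52.4]
orientation: [0.955, 1.352, -0.955]
ft_force: [-0.2, -0.3, 0.3]
width: 0.1
14.4833 [-0.19317972 -0.29762932  0.29233069] [593.95865614  -7.3846199   52.40488841] [-82.2   0.1  52.4]
```

View pics/w12c.png

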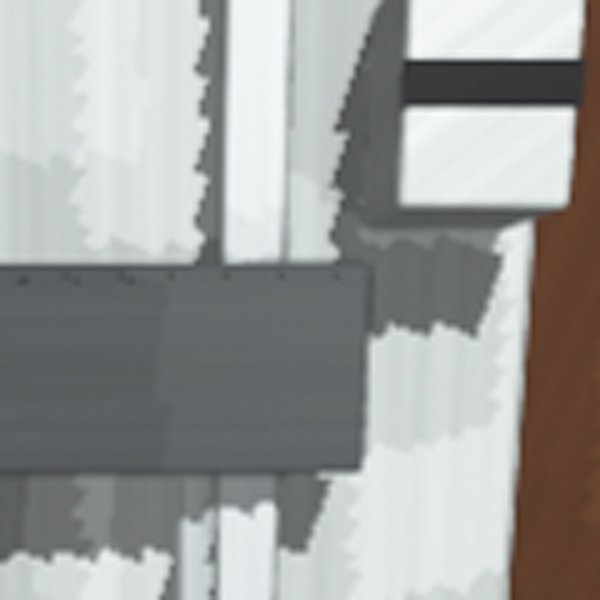

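```bash
python3 -m crank '[[[0.004,0,0],[0,0,0],0.0],[[0.0035,0,0],[0,0,0],0.0],[[0,0,0],[0,0,0],0.0],[[0,0,-0.003],[0,0,0],0.0],[[0,0,-0.005],[0,0,0],0.0],[[0,0,-0.005],[0,0,0],0.0],[[0,0,-0.005],[0,0,0],0.0],[[0,0,-0.005],[0,0,0],0.0]]'
python3 -m crank '[[[0,0,0],[0,0,0],0.0],[[-0.004,0,0],[0,0,0],0.0],[[-0.0035,0,0],[0,0,0],0.0],[[0,0,0.008],[0,0,0],0.0],[[0,0,0.0075],[0,0,0],0.0],[[0,0,0.007],[0,0,0],0.0],[[0,0,0],[0,0,0],0.0],[[0,0,0],[0,0,0],0.0]]'
python3 -m crank '[[[0.004,0,0],[0,0,0],0.0],[[0.0035,0,0],[0,0,0],0.0],[[0,0,0],[0,0,0],0.0],[[0,0,-0.003],[0,0,0],0.0],[[0,0,-0.005],[0,0,0],0.0],[[0,0,-0.005],[0,0,0],0.0],[[0,0,-0.005],[0,0,0],0.0],[[0,0,-0.005],[0,0,0],0.0]]'
python3 -m crank '[[[0,0,0],[0,0,0],0.0],[[-0.004,0,0],[0,0,0],0.0],[[-0.0035,0,0],[0,0,0],0.0],[[0,0,0.008],[0,0,0],0.0],[[0,0,0.0075],[0,0,0],0.0],[[0,0,0.007],[0,0,0],0.0],[[0,0,0],[0,0,0],0.0],[[0,0,0],[0,0,0],0.0]]'
python3 - <<'E'
from h import *
o=ctrl.get_obs();print(o["t"],o["ft_force"],o["ee_pos"],local(np.load("fixw.npy"),o["ee_pos"]))
d=vision.get_image("wrist");crop(d["img"],300,20,420,140,5,"pics/w13c.png")
np.save("o13.npy",o,allow_pickle=True)
E
```

```text
t: 15.2
ee_pos: [586.5, 15.3, 45.5]
orientation: [0.953, 1.351, -0.953]
ft_force: [-0.3, -1.4, 5.2]
width: 0.3
t: 15.87
ee_pos: [593.8, -6.9, 52.4]
orientation: [0.955, 1.352, -0.955]
ft_force: [-0.3, 0.1, 0.9]
width: 0.4
t: 16.53
ee_pos: [586.3, 15.8, 45.5]
orientation: [0.953, 1.351, -0.953]
ft_force: [-0.5, -1.5, 5.2]
width: 0.9
t: 17.2
ee_pos: [593.7, -6.4, 52.4]
orientation: [0.955, 1.352, -0.955]
ft_force: [-0.1, 0.1, 0.0]
width: 0.0
17.2 [-0.12231255  0.10128632  0.04188932] [593.66411904  -6.42885229  52.42051105] [-81.2   0.   52.4]
```

View pics/w13c.png

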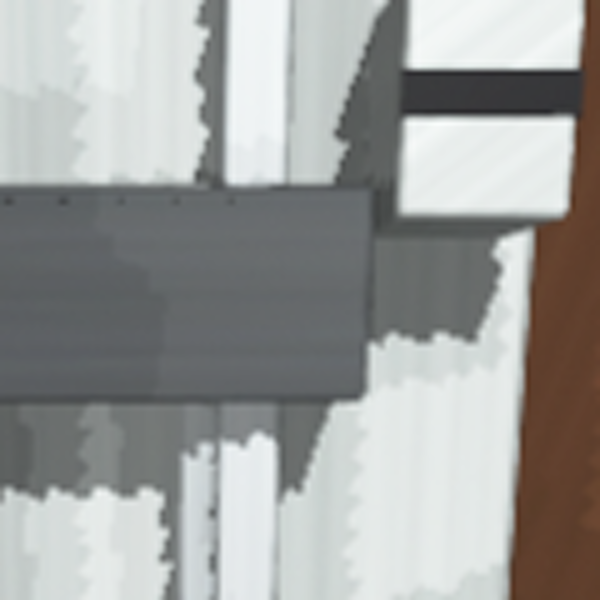

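Run:
```python
from h import *
gap("o11.npy",(381,37.8),(373.5,82.5),tr=(373,20+516/5))
gap("o12.npy",(381,20+82/5),(373.5,20+265/5),tr=(373,20+470/5))
gap("o13.npy",(381,20+92/5),(374,20+187/5),tr=(373,20+400/5))
```

```text
mark [ 34.2 -34.9  50. ] edge [ 10.4 -31.7  50. ] gap 23.800000000000004
jaw length 23.5
mark [ 34.3 -34.9  50. ] edge [ 15.  -31.5  50. ] gap 19.299999999999997
jaw length 23.3
mark [ 34.3 -35.   50. ] edge [ 24.4 -31.5  50. ] gap 9.899999999999999
jaw length 23.5
```

```bash
python3 -m crank '[[[0.004,0,0],[0,0,0],0.0],[[0.0035,0,0],[0,0,0],0.0],[[0,0,0],[0,0,0],0.0],[[0,0,-0.003],[0,0,0],0.0],[[0,0,-0.005],[0,0,0],0.0],[[0,0,-0.005],[0,0,0],0.0],[[0,0,-0.005],[0,0,0],0.0],[[0,0,-0.005],[0,0,0],0.0]]'
python3 -m crank '[[[0,0,0],[0,0,0],0.0],[[-0.004,0,0],[0,0,0],0.0],[[-0.0035,0,0],[0,0,0],0.0],[[0,0,0.007],[0,0,0],0.0],[[0,0,0.007],[0,0,0],0.0],[[0,0,0.006],[0,0,0],0.0],[[0,0,0],[0,0,0],0.0],[[0,0,0],[0,0,0],0.0]]'
python3 -m crank '[[[0.004,0,0],[0,0,0],0.0],[[0.0035,0,0],[0,0,0],0.0],[[0,0,0],[0,0,0],0.0],[[0,0,-0.003],[0,0,0],0.0],[[0,0,-0.005],[0,0,0],0.0],[[0,0,-0.005],[0,0,0],0.0],[[0,0,-0.002],[0,0,0],0.0],[[0,0,0],[0,0,0],0.0]]'
python3 -m crank '[[[0,0,0],[0,0,0],0.0],[[-0.004,0,0],[0,0,0],0.0],[[-0.0035,0,0],[0,0,0],0.0],[[0,0,0.007],[0,0,0],0.0],[[0,0,0.006],[0,0,0],0.0],[[0,0,0],[0,0,0],0.0],[[0,0,0],[0,0,0],0.0],[[0,0,0],[0,0,0],0.0]]'
python3 - <<'E'
from h import *
o=ctrl.get_obs();print(o["t"],o["ft_force"],o["ee_pos"],local(np.load("fixw.npy"),o["ee_pos"]))
d=vision.get_image("wrist");crop(d["img"],330,0,420,90,6.6,"pics/w14c.png")
np.save("o14.npy",o,allow_pickle=True)
E
```

```text
t: 18.07
ee_pos: [586.4, 16.1, 45.6]
orientation: [0.954, 1.351, -0.953]
ft_force: [1.1, -1.1, 4.1]
width: 0.3
t: 18.73
ee_pos: [592.6, -3.5, 52.4]
orientation: [0.955, 1.352, -0.955]
ft_force: [0.1, -0.4, -0.2]
width: 0.6
t: 19.4
ee_pos: [587.7, 11.9, 45.5]
orientation: [0.953, 1.352, -0.953]
ft_force: [-0.3, 1.0, 4.8]
width: 0.5
t: 20.07
ee_pos: [591.7, -1.1, 52.4]
orientation: [0.954, 1.352, -0.954]
ft_force: [0.0, -0.6, -1.0]
width: 0.2
20.0667 [ 0.03235545 -0.61753902 -1.02252255] [591.71980965  -1.13291682  52.3802258 ] [-75.6   0.   52.4]
```

View pics/w14c.png

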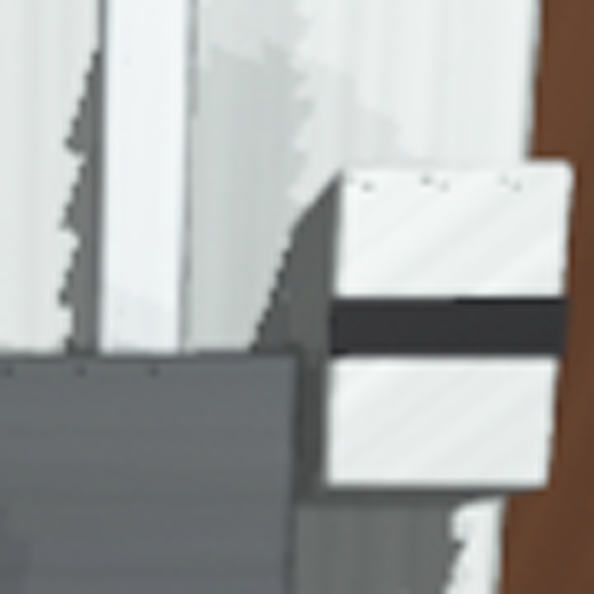

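```bash
python3 -m crank '[[[0.004,0,0],[0,0,0],0.0],[[0.0035,0,0],[0,0,0],0.0],[[0,0,0],[0,0,0],0.0],[[0,0,-0.003],[0,0,0],0.0],[[0,0,-0.003],[0,0,0],0.0],[[0,0,-0.003],[0,0,0],0.0],[[0,0,0],[0,0,0],0.0],[[0,0,0],[0,0,0],0.0]]'
python3 -m crank '[[[0,0,0],[0,0,0],0.0],[[-0.004,0,0],[0,0,0],0.0],[[-0.0035,0,0],[0,0,0],0.0],[[0,0,0.003],[0,0,0],0.0],[[0,0,0.003],[0,0,0],0.0],[[0,0,0],[0,0,0],0.0],[[0,0,0],[0,0,0],0.0],[[0,0,0],[0,0,0],0.0]]'
python3 - <<'E'
from h import *
o=ctrl.get_obs();print(o["t"],o["ft_force"],o["ee_pos"],local(np.load("fixw.npy"),o["ee_pos"]))
d=vision.get_image("wrist");cv2.imwrite("pics/w15.png",d["img"]);crop(d["img"],340,10,420,90,7.5,"pics/w15c.png")
np.save("o15.npy",o,allow_pickle=True)
E
```

```text
t: 20.78
ee_pos: [589.2, 7.9, 45.5]
orientation: [0.954, 1.351, -0.953]
ft_force: [-0.1, 0.5, 4.9]
width: 0.5
t: 21.45
ee_pos: [590.7, 1.8, 52.4]
orientation: [0.954, 1.352, -0.954]
ft_force: [-0.4, 0.3, -0.5]
width: 0.5
21.45 [-0.39994842  0.30978028 -0.50489818] [590.71676104   1.82576063  52.40257201] [-72.4  -0.   52.4]
```

View pics/w15c.png

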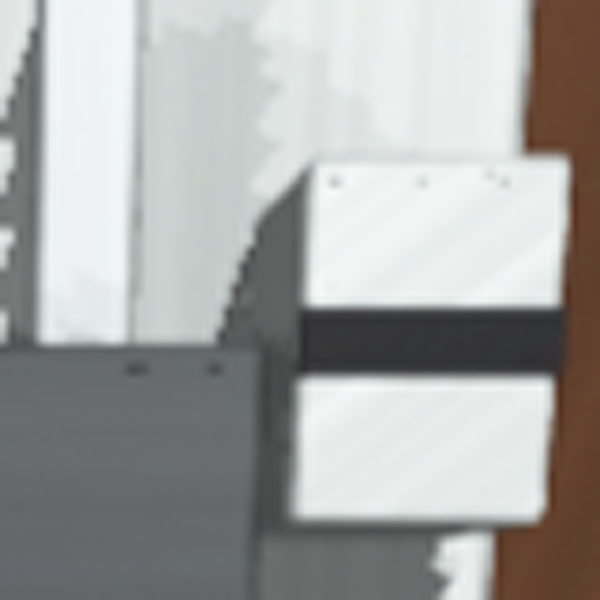

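Run:
```python
from h import *
o=np.load("o15.npy",allow_pickle=True).item()
g=cv2.imread("pics/w15.png",0).astype(float)
def cross(col,r0,r1,lev):
    v=g[r0:r1,col];out=[]
    for i in range(len(v)-1):
        if (v[i]-lev)*(v[i+1]-lev)<0: out.append(round(r0+i+(lev-v[i])/(v[i+1]-v[i]),2))
    return out
for c in (345,348,351,354,361,366): print("jaw",c,g[48:64,c].astype(int))
for c in (382,386,390,400,410): print("mark",c,cross(c,45,70,130))
c=cam(vision.get_image("wrist"),o);p=np.load("fixw.npy")
a=proj(c,W(p,[[34,-32,50],[34,-34.5,50],[35,-34.5,50],[34,0,50]]));print(a)
```

```text
jaw 345 [193 191 191 193 195 196 197 170  99 102 105 104 104 106 106 107]
jaw 348 [238 236 231 231 228 224 226 197 110 102 105 104 105 106 106 107]
jaw 351 [232 231 231 231 231 227 219 185 108 102 105 104 105 106 107 107]
jaw 354 [233 233 233 233 233 233 233 206 110 102 106 105 105 106 107 107]
jaw 361 [206 206 206 206 206 206 206 178 109 104 106 105 105 107 107 107]
jaw 366 [199 200 199 198 198 197 197 171 108 105 106 105 105 107 108 108]
mark 382 [np.float64(50.69), np.float64(59.51)]
mark 386 [np.float64(50.65), np.float64(59.5)]
mark 390 [np.float64(50.66), np.float64(59.5)]
mark 400 [np.float64(50.66), np.float64(59.56)]
mark 410 [np.float64(50.62), np.float64(59.55)]
[[375.12551672  55.8530138 ]
 [379.45953694  55.82630284]
 [379.54821203  53.93436135]
 [319.67070926  56.19478684]]
```

```bash
python3 -m crank '[[[-0.015,0,0],[0,0,0],0.0],[[-0.015,0,0],[0,0,0],0.0],[[-0.015,0,0],[0,0,0],0.0],[[-0.01,0,-0.01],[0,0,0],0.0],[[0,0,-0.01],[0,0,0],0.0],[[0,0,-0.01],[0,0,0],0.0],[[0,0,0],[0,0,0],0.0],[[0,0,0],[0,0,0],0.0]]'
python3 - <<'E'
from h import *
o=ctrl.get_obs();print(o["t"],o["ft_force"],o["ee_pos"],local(np.load("fixw.npy"),o["ee_pos"]))
d=vision.get_image("wrist");cv2.imwrite("pics/w16.png",d["img"]);crop(d["img"],330,30,410,110,7.5,"pics/w16c.png")
d=vision.get_image("scene");cv2.imwrite("pics/s16.png",d["img"])
E
```

```text
t: 22.22
ee_pos: [579.9, 31.2, 106.8]
orientation: [0.952, 1.354, -0.953]
ft_force: [-0.7, 0.2, 0.4]
width: 0.3
22.2167 [-0.67802327  0.2347821   0.40439091] [579.87325166  31.17773939 106.77251814] [-41.1   0.2 106.8]
```

View pics/w16.png

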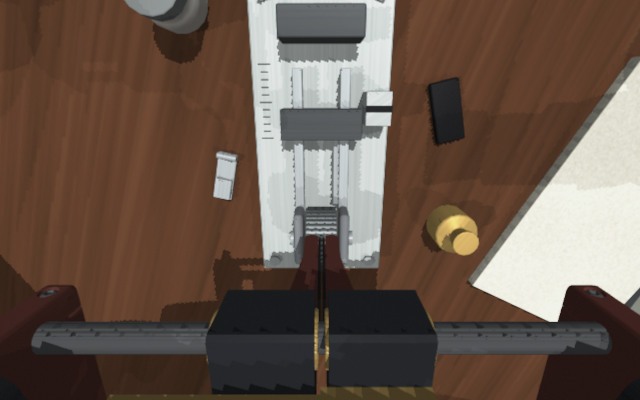

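View pics/w16c.png

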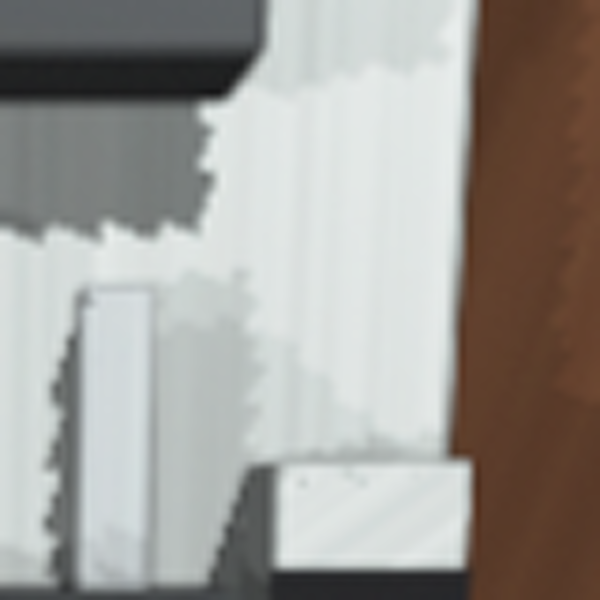

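View pics/s16.png

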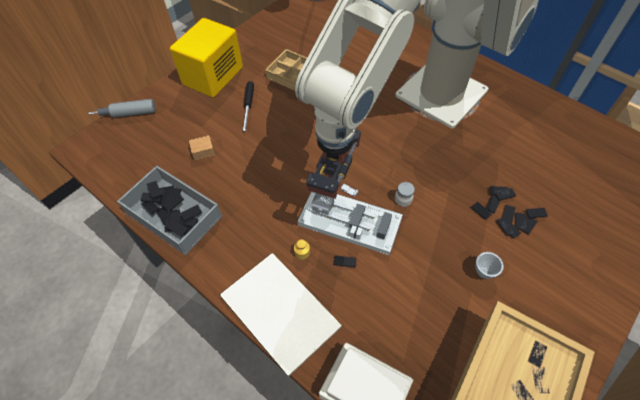

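Run:
```python
from h import *
im=cv2.imread("pics/w16.png");crop(im,330,80,400,150,8.5,"pics/w16d.png")
g=im.mean(2)
for c in (345,350,355,360): print("jaw",c,g[102:116,c].astype(int))
for c in (369,372,376,384): print("mark",c,g[100:118,c].astype(int))
```

```text
jaw 345 [198 198 197 190 177 169 131  72  89  91  91  92  93  93]
jaw 350 [164 164 163 163 165 148  93  73  87  83  85  92  93  93]
jaw 355 [184 184 184 184 184 162 100  70  87  87  91  92  93  93]
jaw 360 [83 83 83 84 83 82 75 76 90 91 92 93 93 93]
mark 369 [223 224 226 224 222 184  60  42  40  42  41  53 151 221 225 226 222 218]
mark 372 [226 225 223 220 217 178  59  41  41  41  41  53 160 225 222 218 216 215]
mark 376 [221 217 217 220 221 184  59  41  40  40  40  52 149 216 215 216 215 213]
mark 384 [220 219 219 223 226 189  60  40  41  40  40  51 149 217 216 217 219 220]
```

View pics/w16d.png

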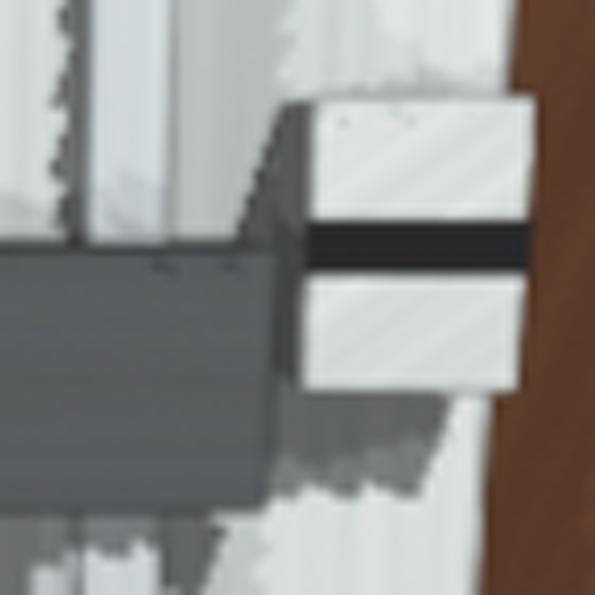

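Run:
```python
from workcell import workorder
print(workorder.close_job())
```

```text
the job is handed in; nothing more can be done
None
```

I rolled the wheel towards the jaws in seven strokes with the closed fingertips pressed on it. The sliding jaw's leading edge now sits level with the middle of the black mark. I then lifted the fingers clear and handed the job in at about 22 s of the 61 s allowed.

- **Alignment:** close up with the fingers off the wheel, the jaw edge was within about 0.1 mm of the mark's centre. A second view from higher up was blurrier. It put the edge between roughly on the mark and 0.6 mm short, because the jaw's front face and its top edge merge there.
- **Forces:** the push on the wheel stayed around 4 to 6 N, and the wrist read about zero after lifting.
- **Surroundings:** the clasp, tab, weight and jar look unmoved between the first and last pictures. I compared them by eye, not by measurement. The arm only worked above the wheel, so the jaw was not touched and nothing was picked up.
- **Disagreement:** the fingers first touched the wheel with the reported tool point at about 48 mm, not at the stated 82 mm wheel top. The pictures show the fingertips about 35 mm short of the tool point, so I set the pressing depth by force instead. My first approach therefore made no contact with the wheel.

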